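# Open the sliding cover of a junction box

## Robot

A 7-joint arm with a two-finger parallel gripper is mounted at the origin on the work surface. World frame = base frame: x ahead of the robot, y to its left, z up, the work surface at z = 0. Lengths are in m, angles in rad, forces in N, time in s.
With the tool pointing down it reaches from about 0.4 to 0.875 m from the base axis. Payload 19.3 kg.
Tool frame: the origin (TCP) lies midway between the tips of the shut fingers; the grasp point (between the pads) lies 19 mm behind it; z points along the fingers, y is the line along which they close (so a half turn about z gives the same grasp; the last joint's range is limited). The gripper opens to 85 mm and grips with 20 to 120 N. Pads are 22 mm wide; open, the fingers measure 114 mm over their backs; the gripper's body (76 mm by 85 mm) begins 54 mm behind the grasp point. The pads swing forward as they close: fully open they stand 13 mm farther back than shut.
Start: joints at [-1.222, 0.521, -0.036, 1.599, 0.021, 1.021, -0.113], TCP at [0.254, 0.571, 0.231] pointing down, gripper open.
Joint ranges: [-2.91, 2.91], [-0.3, 2.13], [-1.5, 1.42], [0.17, 2.43], [-1.26, 4.41], [0.16, 1.93], [-2.52, 2.52]. Speed limits (rad/s): [1.89, 1.89, 2.39, 2.39, 3.01, 3.01, 3.01].

## Interface

Orientations are given as [roll, pitch, yaw] about the fixed x, y, z axes, in that order (R = Rz(yaw) Ry(pitch) Rx(roll)).
In Python, from workcell import * gives the robot as it stands. The module is installed in compiled form; this text tells all that it offers.
- The arm moves only by the tool play_rows, never from a script. Its argument "deltas" is a list of rows, each a list of 7 numbers: the shift along the tool's x, y, z in units of 500 mm (1.0 is 500 mm), then the turn, a rotation vector about the tool's x, y, z in units of 120 degrees (1.0 is 120 degrees), then the closure, from 0 (fully open) to 1 (shut). A call has 1 to 10 rows; each row is the pose to reach, as a shift and turn from the pose commanded when the call began, along the tool's axes at that moment; what a row does not reach only later rows make up. A row lasts 1/10 s, in which the tool goes at most 50 mm and 8.59 degrees, less where a joint would pass 70% of its speed; a pose out of reach is approached as far as the arm can. A call with a number of a shift or a turn outside -1 to 1 is refused whole. A call with a gripper value outside its range is refused whole. The fingers move at their own pace and stop on an object; "newtons" is the grip in N (left out, the last holds). Time passes only in rows, so rows that repeat a pose let the fingers close. It gives the time, the measured TCP pose, the force, the opening and the grip force at its end, in the units of the state.
- observe(): the state, without advancing time (a new reading comes with each control period).
- grab_frame(name): name is "scene" or "top"; returns the picture (400x640x3 uint8, red, green, blue); there is no depth.
- get_calibration(name): a dict with "fovy" (degrees; the focal length in pixels is half the picture's height over the tangent of half this angle, whatever the lens; pixels are square), "cx", "cy" (the principal point, pixels), "xyz" and "rotation" of the camera in the world. Camera axes: x right, y down, z forward; pixel columns grow to the right and rows downward; lengths in m; the calibration is good to about 2 mm. A picture is of the moment at which its call begins. get_calibration takes no time and is no camera call.
- job_done(): hands the job in; it is judged then, once.
The state is a dict: "clock": time; "qpos": joint angles; "qd": joint speeds; "joint_efforts": joint torques, N m; "position": TCP position; "tool_rot": TCP orientation; "force": force on the tool from outside, world axes, zero at the start; "moment": the same for the moment, N m; "grip_width": finger opening in m; "finger_force": force on a finger pad.
Only numpy, scipy, OpenCV 4.12 (cv2) and the standard library are available. Lean on these libraries where they do the work, as an engineer would, in place of code of your own. Each camera call takes 0.05 s, during which the arm holds its last target. There are 200 camera calls.

## Task

Open the junction box on the bench: press the red snap tab all the way in, then push the released yellow cover off its seat until it lies flat in the blue tray at the end of the box. Only press and push; do not pick the cover up or lift it, and leave the can, the jar, the screwdriver and the wrench where they are.

Things in the scene. Friction and masses are not known exactly. Their poses are not given: they have to be found in the camera images.
- unit: Junction box plus tray, fixed on a 150 x 290 mm plywood board on the bench; its y is the long axis, from box to tray. Origin at bench level, z up, below the line where box and tray meet. In its frame (mm): grey box y -145 to 0, rear wall y -145 to -138, top z 44; blue tray y 0 to 135
- seat (a point): Cover's seat: centre of the cover's underside as seated, unit (0, -90, 40) mm, same axes. Two ledges (tops unit z 40, inner edges x +-36, to y 0) carry the cover between guide walls (inner faces x +-46.5, top z 52). Lips (unit z 49 to 53, inner edges x +-41, y -138 to -48) overhang its sides. From unit y -45 to 0 the ledges flank an open well 72 wide, floor z 12, with only the tab in it
- cover: Loose yellow cover plate 90 x 90 x 6 mm, 90 g (varies). Origin: centre of its underside; axes as the unit's. Once the tab is in it slides freely along unit +y, 1.5 mm play each side; before that the tab stops it after 3 mm. It passes from the ledges into the tray, 3 mm lower; there its origin lies at unit y 45 to 85 (85: at the end stop), z 37
- cover_rib (a point): Centre of the -y face of the cover's orange rib, the face to push, at cover (0, -19, 14) mm. The rib runs across the cover, 60 (x) x 8 (y) x 16 (z) mm, at cover y -19 to -11, z 6 to 22; behind it is 26 mm of flat plate
- tab_top (a point): Centre of the top face of the red snap tab, 32 (x) x 34 (y) mm, at unit (0, -25, 50) mm when out; it moves straight down when pressed
- tab (a joint): How far the snap tab is pressed in (down), m: 0 out, 0.014 fully in (top then at unit z 36). It needs about 5 N and stays where it is left; the cover passes over it from 0.010 on
- tray (a point): Centre of the blue tray floor, at unit (0, 65, 37) mm, axes as the unit's. Floor 102 (x) x 130 (y) mm, side rims top unit z 44, end stop at unit y 130, top z 48; open towards the box
- can: Bystander: blue spray can, diameter 60, height 150 mm, upright; origin at the centre of its underside
- jar: Bystander: amber jar with steel cap, diameter 64, height 85 mm, upright; origin at the centre of its underside
- driver: Bystander: screwdriver with red handle, lying on the bench on the robot's side of the box; x axis along it, origin at its middle, underside
- wrench: Bystander: steel wrench, lying on the bench on the robot's side of the box; x axis along it, origin at its middle, underside
Mind the look-alikes: they are no part of the job. There is more than one size of the cover; the job needs the middle-sized.

How it is judged:
By the outcome, as a careful person would: the job done as asked, in the order asked, and still so for the second after the job is handed in, with the robot touching nothing.
It also fails if it takes over 35 s, if anything falls off the work surface, if the arm or the gripper's body presses on something with over 40 N, if the wrist force passes 120 N, or if a joint passes its speed limit or range.

## Working session

There is one attempt and no reset: what is moved stays moved. The work goes in short steps, Python scripts to look and compute and a tool call to move; the robot and the scene stay as the last step left them, time stands still between calls to the robot, and variables do not carry over. Pictures are saved under pics/ and viewed, at most 10 in all, crops included, and the job is handed in when it is done.

Besides the shell and the picture viewer there is one more tool, called after ">>>" in YAML: its name, and indented under it one key for each argument. play_rows: Moves the arm, as the interface text tells. Its arguments: {"type":"object","properties":{"deltas":{"type":"array"},"newtons":{"type":"number"}},"required":["deltas"]}

```bash
mkdir -p pics; python3 - <<'E'
from workcell import *
import cv2
for n in("scene","top"):
    f=grab_frame(n); cv2.imwrite(f"pics/{n}0.png",f[:,:,::-1]); print(get_calibration(n))
print(observe())
E
```

```text
{'fovy': 55.50254321322164, 'cx': 313.0223167439969, 'cy': 200.9855470119318, 'xyz': array([0.80481029, 0.48020504, 0.99016405]), 'rotation': array([-2.60469146,  0.01107596,  2.60853107])}
{'fovy': 48.2623434857974, 'cx': 324.7939797086369, 'cy': 201.45090533016838, 'xyz': array([0.4101472 , 0.01964078, 1.22730312]), 'rotation': array([-3.02125941,  0.00388687, -1.5767015 ])}
{'clock': 0.1, 'qpos': array([-1.22218364,  0.52196047, -0.03628489,  1.59996098,  0.02119137,
        1.02108301, -0.11280607]), 'qd': array([ 0.00045824, -0.0029526 , -0.00014466,  0.00050402, -0.00141721,
        0.00160072, -0.00052362]), 'joint_efforts': array([ 5.08360157e-03, -9.28482485e+01,  1.98426448e+00, -3.70525002e+01,
        1.80432462e-02,  5.37697953e-03,  3.64545531e-05]), 'position': array([0.2541005 , 0.57068191, 0.23077641]), 'tool_rot': array([-3.14056896e+00,  8.54134281e-05,  2.72272175e+00]), 'force': array([-0.61829847,  0.25228872,  0.6906768 ]), 'moment': array([ 0.00803844,  0.00039425, -0.03273191]), 'finger_force': 0.0, 'grip_width': 0.08524784426720239}
```

View pics/scene0.png

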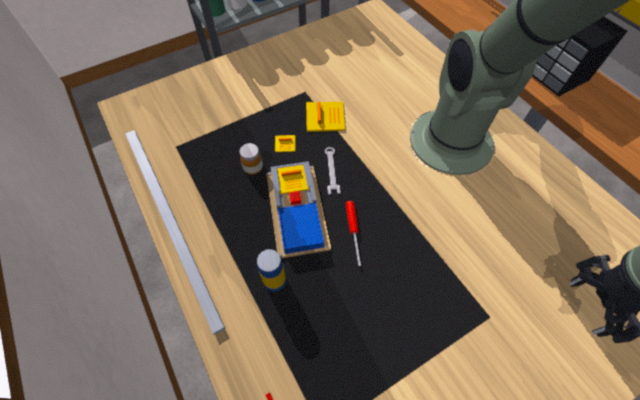

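View pics/top0.png

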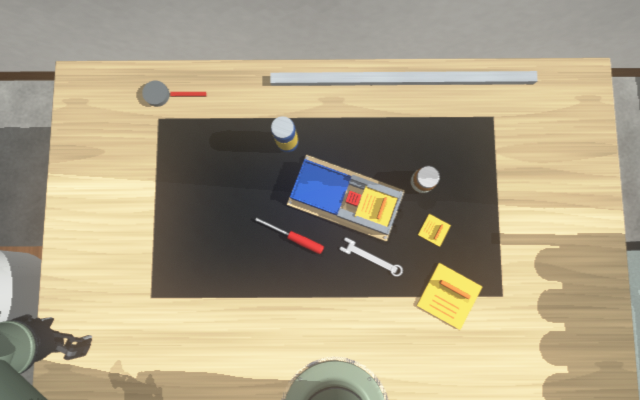

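The top view shows the unit at about (345,197). The tray is on the left (320,187), the tab at (353,198) and the cover at (377,207). The other yellow plates are decoys. The can is at (285,133), the jar at (426,180), the driver at (300,240) and the wrench at (372,257).

```bash
cat > h.py <<'E'
from workcell import *
import cv2, numpy as np
from scipy.spatial.transform import Rotation as Ro
def cast(n,uv,z):
    c=get_calibration(n); f=200/np.tan(np.radians(c['fovy']/2))
    uv=np.atleast_2d(uv).astype(float)
    d=np.c_[(uv[:,0]-c['cx'])/f,(uv[:,1]-c['cy'])/f,np.ones(len(uv))]
    d=d@Ro.from_euler('xyz',c['rotation']).as_matrix().T
    o=np.array(c['xyz']); return o+d*((z-o[2])/d[:,2])[:,None]
def blob(im,col,roi):
    x0,y0,x1,y1=roi; h=cv2.cvtColor(im,cv2.COLOR_RGB2HSV)
    H,S,V=[h[...,i].astype(int) for i in range(3)]
    m={'blue':(H>100)&(H<130)&(S>150)&(V>60),'red':((H<5)|(H>174))&(S>150)&(V>80),
       'orange':(H>=6)&(H<20)&(S>130)&(V>110),'yellow':(H>=21)&(H<35)&(S>150)&(V>110),
       'plate':(H>=6)&(H<35)&(S>150)&(V>110)}[col]
    r=np.zeros(m.shape,np.uint8); r[y0:y1,x0:x1]=m[y0:y1,x0:x1]
    cs=cv2.findContours(r,cv2.RETR_EXTERNAL,cv2.CHAIN_APPROX_NONE)[0]
    c=max(cs,key=cv2.contourArea); mo=cv2.moments(c)
    return np.array([mo['m10']/mo['m00'],mo['m01']/mo['m00']]),c
ROI={'top':(285,150,408,242),'scene':(262,158,332,257)}
E
python3 - <<'E'
from h import *
np.set_printoptions(precision=4,suppress=True)
for n in('top','scene'):
    im=cv2.imread(f'pics/{n}0.png')[:,:,::-1].copy()
    x0,y0,x1,y1=ROI[n]
    cv2.imwrite(f'pics/c{n}.png',cv2.resize(im[y0:y1,x0:x1],None,fx=6 if n=='top' else 5,fy=6 if n=='top' else 5,interpolation=cv2.INTER_CUBIC)[:,:,::-1])
    for col,z in(('blue',.037),('red',.05),('orange',.062),('plate',.046)):
        u,c=blob(im,col,ROI[n]); w=cast(n,cv2.boxPoints(cv2.minAreaRect(c)),z)[:,:2]
        print(n,col,u,cv2.contourArea(c),cast(n,u,z)[0,:2]); 
        print('  box',w.tolist() if 0 else w.round(3).tolist(),np.linalg.norm(np.roll(w,-1,0)-w,axis=1))
E
```

```text
top blue [319.003  187.1193] 1819.5 [0.5931 0.0388]
  box [[0.567, 0.119], [0.671, 0.081], [0.622, -0.046], [0.52, -0.007]] [0.11   0.1361 0.1094 0.1348]
top red [352.9879 197.8831] 124.0 [ 0.5616 -0.0516]
  box [[0.553, -0.031], [0.582, -0.043], [0.57, -0.073], [0.541, -0.061]] [0.0314 0.0326 0.0314 0.0325]
top orange [381.3898 207.9605] 59.0 [ 0.5329 -0.125 ]
  box [[0.508, -0.11], [0.563, -0.132], [0.56, -0.141], [0.504, -0.119]] [0.0595 0.0096 0.0595 0.0096]
top plate [381.4475 208.3407] 90.5 [ 0.5336 -0.1271]
  box [[0.507, -0.109], [0.567, -0.132], [0.562, -0.145], [0.502, -0.122]] [0.0638 0.0141 0.0638 0.014 ]
scene blue [300.4385 227.6249] 1676.5 [0.6    0.0429]
  box [[0.627, -0.046], [0.518, -0.007], [0.573, 0.125], [0.674, 0.087]] [0.1159 0.1432 0.1083 0.1419]
scene red [294.9906 197.8576] 106.5 [ 0.5688 -0.043 ]
  box [[0.576, -0.068], [0.546, -0.057], [0.562, -0.019], [0.59, -0.029]] [0.0312 0.0413 0.0306 0.0412]
scene orange [290.9246 172.4986] 57.5 [ 0.5392 -0.1197]
  box [[0.562, -0.136], [0.51, -0.117], [0.516, -0.103], [0.567, -0.123]] [0.0553 0.0149 0.0549 0.0149]
scene plate [291.9001 179.2017] 652.0 [ 0.5439 -0.1071]
  box [[0.565, -0.167], [0.483, -0.136], [0.521, -0.048], [0.599, -0.078]] [0.0874 0.096  0.0837 0.0954]
```

View pics/ctop.png

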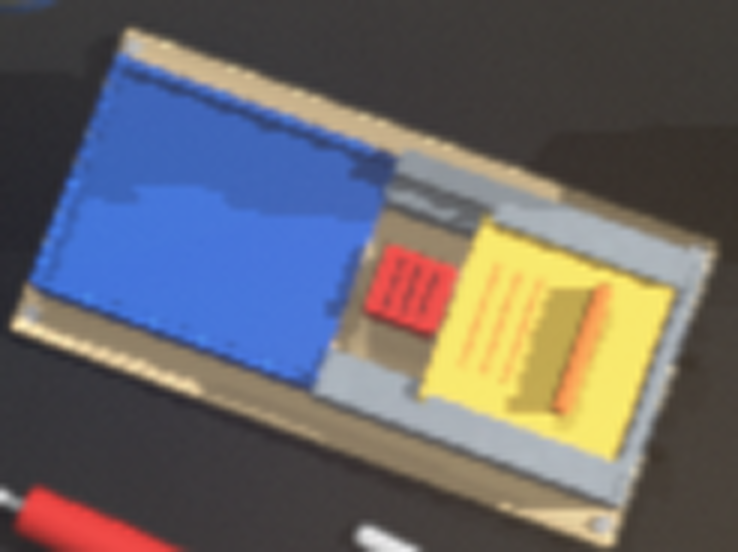

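View pics/cscene.png

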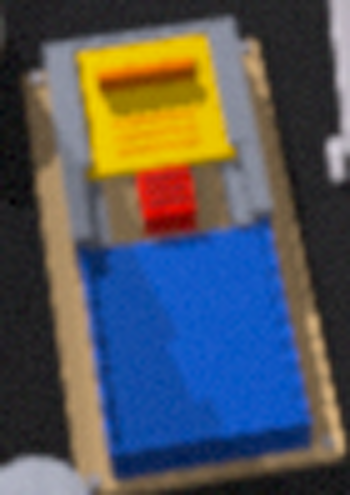

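Both views agree: unit yaw is about 69°, the tab is at (0.562,-0.051) and the rib top is 79 mm behind it (80 expected). I'll work out the approach from this.

```bash
cat >> h.py <<'E'
YAW=np.radians(69.0); T=np.array([.5620,-.0512]) # tab centre xy
ey=np.array([np.cos(YAW),np.sin(YAW)]); ex=np.array([ey[1],-ey[0]])
def U(x,y,z): return np.r_[T+ex*x/1e3+ey*(y+25)/1e3, z/1e3]
def row(p,yaw=YAW):
    s=observe(); R=Ro.from_euler('xyz',s['tool_rot']); G=Ro.from_euler('xyz',[np.pi,0,yaw])
    return np.r_[R.inv().apply(p-s['position'])/.5,np.degrees((R.inv()*G).as_rotvec())/120].round(4)
def unit():
    s=observe(); d=s['position'][:2]-T
    return np.r_[d@ex*1e3,d@ey*1e3-25,s['position'][2]*1e3].round(1),s['force'].round(1),s['tool_rot'].round(3),round(s['clock'],2),s['qpos'].round(2)
E
python3 -c "
from h import *
print(row(U(0,-22,130)))
for n in ('can','jar'): print(n,cast('top',[[284,128],[427,174]][n=='jar'],[.15,.085][n=='jar']))"
```

```text
[-1.0681e+00 -8.7960e-01  2.0250e-01 -4.0000e-04  4.0000e-04  7.2500e-01]
can [[0.72462591 0.12317773 0.15      ]]
jar [[ 0.61833759 -0.24230142  0.085     ]]
```

>>> play_rows:
  deltas:
    - [-0.075, -0.062, 0, 0, 0, 0.052, 1]
    - [-0.15, -0.124, 0, 0, 0, 0.104, 1]
    - [-0.225, -0.186, 0, 0, 0, 0.156, 1]
    - [-0.3, -0.248, 0, 0, 0, 0.208, 1]
    - [-0.375, -0.31, 0, 0, 0, 0.26, 1]
    - [-0.45, -0.372, 0, 0, 0, 0.312, 1]
    - [-0.525, -0.434, 0, 0, 0, 0.364, 1]
    - [-0.6, -0.496, 0, 0, 0, 0.416, 1]
    - [-0.675, -0.558, 0, 0, 0, 0.468, 1]
    - [-0.75, -0.62, 0, 0, 0, 0.52, 1]

```text
clock: 1.1
position: [0.4711, 0.1334, 0.2314]
tool_rot: [3.141, -0.0, 1.629]
force: [1.6, 1.7, 0.9]
grip_width: 0.0002
finger_force: 0.0
```

```bash
python3 -c "
from h import *
print(unit(),row(U(0,-22,110)))"
```

```text
(array([-151. ,  114.8,  231.4]), array([1.6, 1.7, 0.9]), array([ 3.141, -0.   ,  1.629]), 1.1, array([-0.67,  0.32,  0.34,  1.96, -0.14,  0.88, -0.2 ])) [-3.737e-01  1.623e-01  2.427e-01  0.000e+00 -1.000e-04  2.030e-01]
```

>>> play_rows:
  deltas:
    - [-0.05, 0.022, 0.03, 0, 0, 0.03, 1]
    - [-0.11, 0.048, 0.06, 0, 0, 0.06, 1]
    - [-0.17, 0.074, 0.09, 0, 0, 0.1, 1]
    - [-0.23, 0.1, 0.12, 0, 0, 0.13, 1]
    - [-0.29, 0.126, 0.16, 0, 0, 0.16, 1]
    - [-0.34, 0.148, 0.2, 0, 0, 0.19, 1]
    - [-0.374, 0.162, 0.243, 0, 0, 0.203, 1]
    - [-0.374, 0.162, 0.243, 0, 0, 0.203, 1]
    - [-0.374, 0.162, 0.243, 0, 0, 0.203, 1]

```text
clock: 2.0
position: [0.5629, -0.0463, 0.1095]
tool_rot: [-3.14, 0.0, 1.208]
force: [0.6, -0.2, -0.3]
grip_width: 0.0002
finger_force: 0.0
```

```bash
python3 -c "
from h import *
print(unit(),row(U(0,-22,64)))
a=grab_frame('top')[130:260,270:430];b=grab_frame('scene')[140:270,230:390]
cv2.imwrite('pics/n1.png',cv2.resize(np.vstack([a,b]),None,fx=2.3*1,fy=2.3)[:,:,::-1])"
```

```text
(array([ -1. , -20.1, 109.5]), array([ 0.6, -0.2, -0.3]), array([-3.14 ,  0.   ,  1.208]), 2.0, array([-0.29,  0.63,  0.38,  1.88, -0.34,  0.71, -0.07])) [-0.0038  0.002   0.091  -0.0006  0.0002  0.002 ]
```

View pics/n1.png

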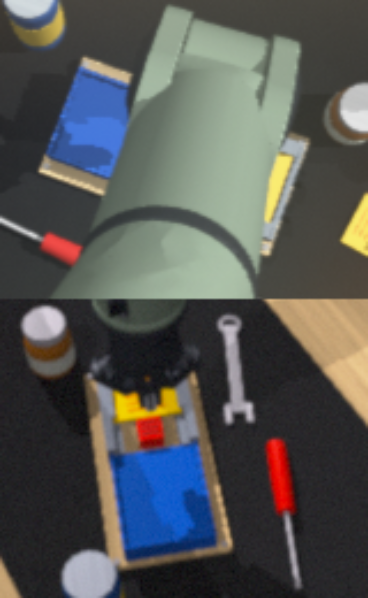

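The arm hides the unit in the top view. In the scene view the shut fingers are centred over the tab column. I'll go down to just above the tab.

>>> play_rows:
  deltas:
    - [-0.004, 0.002, 0.04, 0, 0, 0.002, 1]
    - [-0.004, 0.002, 0.08, 0, 0, 0.002, 1]
    - [-0.004, 0.002, 0.1, 0, 0, 0.002, 1]
    - [-0.004, 0.002, 0.1, 0, 0, 0.002, 1]

```text
clock: 2.5
position: [0.5631, -0.0478, 0.0594]
tool_rot: [-3.14, 0.0, 1.205]
force: [-0.9, 0.9, 0.6]
grip_width: 0.0001
finger_force: 0.0
```

```bash
python3 -c "
from h import *
print(unit(),row(U(0,-22,36)))
b=grab_frame('scene')[150:240,240:350]
cv2.imwrite('pics/n2.png',cv2.resize(b,None,fx=5,fy=5,interpolation=2)[:,:,::-1])"
```

```text
(array([ -0.2, -21.5,  59.4]), array([-0.9,  0.9,  0.6]), array([-3.14 ,  0.   ,  1.205]), 2.5, array([-0.25,  0.7 ,  0.34,  1.9 , -0.38,  0.61, -0.04])) [-0.0011  0.0005  0.0469 -0.0005  0.0001  0.0005]
```

View pics/n2.png

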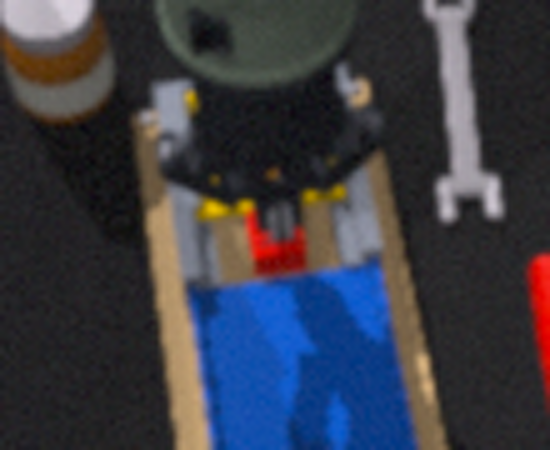

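The finger tip rests over the tab (285,215), 2–3 mm off centre. I'll press now.

>>> play_rows:
  deltas:
    - [0, 0, 0.014, 0, 0, 0, 1]
    - [0, 0, 0.024, 0, 0, 0, 1]
    - [0, 0, 0.034, 0, 0, 0, 1]
    - [0, 0, 0.042, 0, 0, 0, 1]
    - [0, 0, 0.047, 0, 0, 0, 1]
    - [0, 0, 0.047, 0, 0, 0, 1]

```text
clock: 3.15
position: [0.5637, -0.0484, 0.0362]
tool_rot: [3.141, -0.0, 1.204]
force: [0.7, 0.4, 0.4]
grip_width: -0.0001
finger_force: 0.0
```

>>> play_rows:
  deltas:
    - [0, 0, 0.002, 0, 0, 0, 1]
    - [0, 0, 0.004, 0, 0, 0, 1]
    - [0, 0, 0.006, 0, 0, 0, 1]
    - [0, 0, 0.006, 0, 0, 0, 1]

```text
clock: 3.55
position: [0.5639, -0.0486, 0.0356]
tool_rot: [3.141, -0.001, 1.204]
force: [-13.6, 3.6, 52.3]
grip_width: 0.0
finger_force: 26.0
```

The tab is bottomed out: the tip stopped at z 35.6 mm with a firm reaction. I'll lift straight up and compute the move to behind the rib.

>>> play_rows:
  deltas:
    - [0, 0, -0.03, 0, 0, 0, 1]
    - [0, 0, -0.08, 0, 0, 0, 1]
    - [0, 0, -0.12, 0, 0, 0, 1]
    - [0, 0, -0.12, 0, 0, 0, 1]

```text
clock: 3.95
position: [0.5645, -0.0487, 0.0955]
tool_rot: [3.139, -0.001, 1.204]
force: [-0.1, -0.4, -0.2]
grip_width: -0.0001
finger_force: 0.0
```

```bash
python3 -c "
from h import *
print(unit(),row(U(0,-126,95)))"
```

```text
(array([  1.5, -21.8,  95.5]), array([-0.1, -0.4, -0.2]), array([ 3.139e+00, -1.000e-03,  1.204e+00]), 3.95, array([-0.28,  0.65,  0.37,  1.88, -0.36,  0.67, -0.06])) [-2.084e-01 -3.000e-03  8.000e-04  1.400e-03 -5.000e-04 -1.000e-04]
```

>>> play_rows:
  deltas:
    - [-0.06, -0.001, 0, 0, 0, 0, 1]
    - [-0.13, -0.002, 0, 0, 0, 0, 1]
    - [-0.19, -0.003, 0, 0, 0, 0, 1]
    - [-0.209, -0.003, 0, 0, 0, 0, 1]
    - [-0.209, -0.003, 0.02, 0, 0, 0, 1]
    - [-0.209, -0.003, 0.04, 0, 0, 0, 1]
    - [-0.209, -0.003, 0.04, 0, 0, 0, 1]

```text
clock: 4.65
position: [0.5242, -0.1439, 0.0713]
tool_rot: [-3.139, 0.0, 1.206]
force: [-0.5, -0.1, -0.5]
grip_width: -0.0002
finger_force: 0.0
```

```bash
python3 -c "
from h import *
print(unit(),row(U(0,-126,52)))
b=grab_frame('scene')[140:240,240:350]
a=grab_frame('top')[150:250,290:420]
cv2.imwrite('pics/n3.png',np.vstack([cv2.resize(b,(330,300),interpolation=2),cv2.resize(a,(330,254))])[:,:,::-1])"
```

```text
(array([  -2. , -125.1,   71.3]), array([-0.5, -0.1, -0.5]), array([-3.139,  0.   ,  1.206]), 4.65, array([-0.08,  0.66,  0.33,  1.95, -0.36,  0.6 ,  0.13])) [-0.0018  0.0042  0.0386 -0.0013  0.      0.0009]
```

View pics/n3.png

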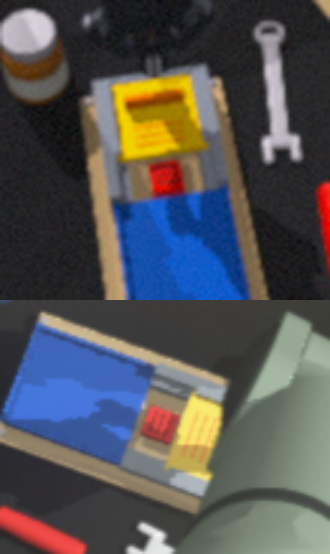

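The tab now sits low, and the fingertip (153,62 in the upper crop) is behind the orange rib. I'll go down and push.

>>> play_rows:
  deltas:
    - [-0.002, 0.004, 0.02, -0.001, 0, 0.001, 1]
    - [-0.002, 0.004, 0.034, -0.001, 0, 0.001, 1]
    - [-0.002, 0.004, 0.039, -0.001, 0, 0.001, 1]
    - [-0.002, 0.004, 0.039, -0.001, 0, 0.001, 1]

```text
clock: 5.15
position: [0.5259, -0.1472, 0.0533]
tool_rot: [3.14, 0.0, 1.202]
force: [0.5, -0.2, -0.3]
grip_width: 0.0001
finger_force: 0.0
```

```bash
python3 -c "
from h import *
print(unit(),row(U(0,-60,52)),row(U(0,38,52)))"
```

```text
(array([   0.7, -127.5,   53.3]), array([ 0.5, -0.2, -0.3]), array([3.14 , 0.   , 1.202]), 5.15, array([-0.06,  0.69,  0.32,  1.95, -0.38,  0.56,  0.14])) [ 1.35e-01 -1.70e-03  2.50e-03  6.00e-04  1.00e-04 -1.00e-03] [ 3.31e-01 -2.10e-03  2.50e-03  6.00e-04  1.00e-04 -1.00e-03]
```

>>> play_rows:
  deltas:
    - [0.013, 0, 0.001, 0, 0, 0, 1]
    - [0.026, 0, 0.002, 0, 0, 0, 1]
    - [0.039, 0, 0.002, 0, 0, 0, 1]
    - [0.052, -0.001, 0.002, 0, 0, 0, 1]
    - [0.065, -0.001, 0.002, 0, 0, 0, 1]
    - [0.078, -0.001, 0.002, 0, 0, 0, 1]
    - [0.091, -0.001, 0.002, 0, 0, 0, 1]
    - [0.104, -0.001, 0.002, 0, 0, 0, 1]
    - [0.117, -0.001, 0.002, 0, 0, 0, 1]
    - [0.13, -0.002, 0.002, 0, 0, 0, 1]

```text
clock: 6.15
position: [0.5489, -0.0857, 0.0528]
tool_rot: [3.139, 0.0, 1.202]
force: [-1.1, -1.1, 1.5]
grip_width: -0.0
finger_force: 0.5
```

```bash
python3 -c "
from h import *
print(unit(),row(U(0,38,52)))
b=grab_frame('scene')[150:260,240:350]
cv2.imwrite('pics/n4.png',cv2.resize(b,None,fx=4,fy=4,interpolation=2)[:,:,::-1])"
```

```text
(array([  0.1, -61.9,  52.8]), array([-1.1, -1.1,  1.5]), array([3.139, 0.   , 1.202]), 6.15, array([-0.18,  0.7 ,  0.33,  1.93, -0.39,  0.58,  0.03])) [ 0.1998 -0.0007  0.0016  0.001   0.     -0.001 ]
```

View pics/n4.png

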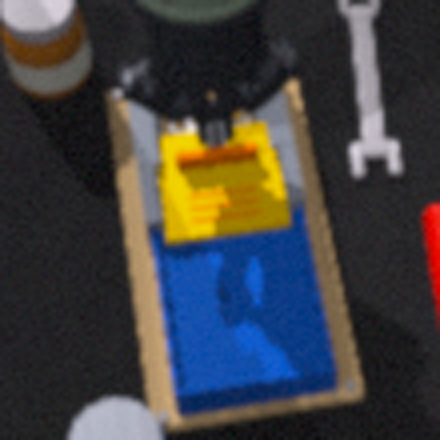

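The cover is sliding straight over the tab, with its leading edge at about (225,235) in the crop, and the force is small. I'll keep pushing.

>>> play_rows:
  deltas:
    - [0.014, 0, 0.001, 0, 0, 0, 1]
    - [0.028, 0, 0.001, 0, 0, 0, 1]
    - [0.042, 0, 0.001, 0, 0, 0, 1]
    - [0.056, 0, 0.001, 0, 0, 0, 1]
    - [0.07, 0, 0.001, 0, 0, 0, 1]
    - [0.084, 0, 0.001, 0, 0, 0, 1]
    - [0.098, 0, 0.001, 0, 0, 0, 1]
    - [0.112, 0, 0.001, 0, 0, 0, 1]
    - [0.126, 0, 0.001, 0, 0, 0, 1]
    - [0.14, 0, 0.001, 0, 0, 0, 1]

```text
clock: 7.2
position: [0.574, -0.0203, 0.0523]
tool_rot: [3.14, 0.0, 1.202]
force: [0.1, -0.2, 0.0]
grip_width: 0.0004
finger_force: 0.2
```

>>> play_rows:
  deltas:
    - [0.012, 0, 0, 0, 0, 0, 1]
    - [0.024, 0, 0, 0, 0, 0, 1]
    - [0.036, 0, 0, 0, 0, 0, 1]
    - [0.048, 0, 0, 0, 0, 0, 1]
    - [0.056, 0, 0, 0, 0, 0, 1]
    - [0.06, 0, 0, 0, 0, 0, 1]
    - [0.06, 0, 0, 0, 0, 0, 1]

```text
clock: 7.9
position: [0.5848, 0.0074, 0.0523]
tool_rot: [3.139, -0.0, 1.203]
force: [0.7, 0.7, 0.6]
grip_width: 0.0001
finger_force: 0.0
```

```bash
python3 -c "
from h import *
print(unit(),row(U(0,38,52)))
b=grab_frame('scene')[150:260,240:350]
cv2.imwrite('pics/n5.png',cv2.resize(b,None,fx=4,fy=4,interpolation=2)[:,:,::-1])"
```

```text
(array([ 0.3, 37.8, 52.3]), array([0.7, 0.7, 0.6]), array([ 3.139, -0.   ,  1.203]), 7.9, array([-0.36,  0.74,  0.35,  1.85, -0.41,  0.62, -0.12])) [ 0.0004 -0.0005  0.0005  0.001  -0.     -0.0008]
```

View pics/n5.png

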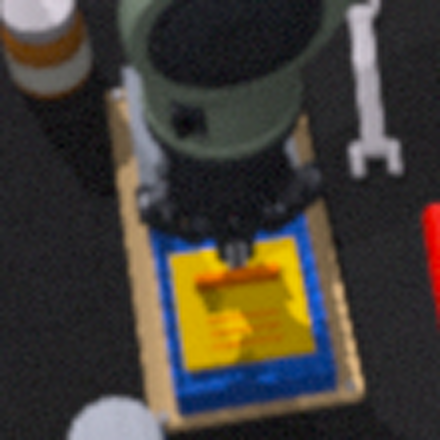

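The cover looks to be in the tray, with blue showing on all sides. I'll back off, lift and check.

>>> play_rows:
  deltas:
    - [-0.02, 0, 0, 0, 0, 0, 1]
    - [-0.04, 0, -0.02, 0, 0, 0, 1]
    - [-0.04, 0, -0.1, 0, 0, 0, 1]
    - [-0.04, 0, -0.2, 0, 0, 0, 1]
    - [-0.1, 0, -0.28, 0, 0, 0, 1]
    - [-0.18, 0, -0.32, 0, 0, 0, 1]
    - [-0.26, 0, -0.34, 0, 0, 0, 1]
    - [-0.34, 0, -0.34, 0, 0, 0, 1]
    - [-0.42, 0, -0.34, 0, 0, 0, 1]
    - [-0.5, 0, -0.34, 0, 0, 0, 1]

```text
clock: 8.95
position: [0.4926, -0.2284, 0.2232]
tool_rot: [3.139, -0.0, 1.201]
force: [1.7, -0.9, -0.7]
grip_width: 0.0001
finger_force: 0.0
```

```bash
python3 -c "
from h import *
print(unit())
im=grab_frame('top')
a=im[100:290,240:450];b=grab_frame('scene')[130:300,230:380]
cv2.imwrite('pics/n6.png',np.hstack([cv2.resize(a,(440,398)),cv2.resize(b,(351,398))])[:,:,::-1])
for col,z in(('yellow',.043),('orange',.059)):
    u,c=blob(im,col,(285,150,365,242)); w=cast('top',cv2.boxPoints(cv2.minAreaRect(c)),z)[:,:2]
    d=w-T; print(col,np.c_[d@ex*1e3,d@ey*1e3-25].round(1).tolist())"
```

```text
(array([  -1.3, -215.3,  223.2]), array([ 1.7, -0.9, -0.7]), array([ 3.139, -0.   ,  1.201]), 8.95, array([-0.05,  0.44,  0.51,  1.85, -0.27,  0.92,  0.21]))
yellow [[-10.2, 107.9], [40.5, 110.3], [42.6, 47.1], [-8.0, 45.1]]
orange [[-31.5, 58.4], [29.5, 58.7], [29.4, 48.8], [-31.5, 48.5]]
```

View pics/n6.png

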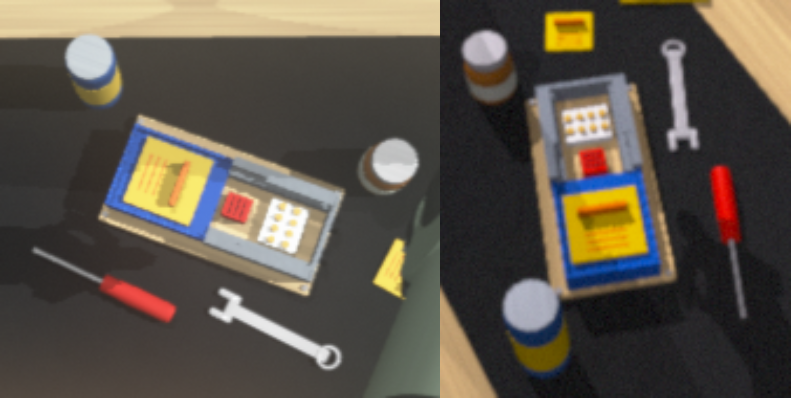

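The cover lies flat in the tray with its origin near unit y 68, the tab is in, and the bystanders haven't moved. I'll hand the job in.

```bash
python3 -c "
from workcell import *
print(job_done())"
```

```text
the job is handed in; nothing more can be done
None
```

I pressed the red tab fully in, then pushed the yellow cover off its seat. It lies flat in the blue tray, and I handed the job in at about 9 s with the arm clear and the can, jar, screwdriver and wrench where they were.

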